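# Draw the web plate from the leaning stack and stand it up for tacking

### The arm

A 7-joint arm with a two-finger parallel gripper is mounted at the origin on the work surface. World frame = base frame: x ahead of the robot, y to its left, z up, the work surface at z = 0. Lengths are in m, angles in rad, forces in N, time in s.
With the tool pointing down it reaches from about 0.4 to 0.85 m from the base axis. Payload 10.4 kg.
Tool frame: the origin (TCP) lies at the centre of the arm's flange, where the gripper is bolted on; the fingertips stand 173 mm ahead of it and the grasp point (between the pads) lies 155 mm ahead of it (arm.finger_overhang is the distance from the TCP to the fingertips, in m); z points along the fingers, x is the direction in which the jaws open and shut, and the axes are right-handed (so a half turn about z gives the same grasp; the last joint's range is limited). The gripper opens to 85 mm and grips with 20 to 120 N. Pads are 22 mm wide; open, the fingers measure 114 mm over their backs; the gripper's body (76 mm by 85 mm) begins 54 mm behind the grasp point. The pads swing forward as they close: fully open they stand 13 mm farther back than shut.
Start: joints at [1.29, 0.332, -0.065, 1.46, 0.022, 1.35, -0.088], TCP at [0.159, -0.604, 0.405] pointing down, gripper open.
Joint ranges: [-2.6, 2.6], [-0.5, 2.12], [-1.47, 1.34], [0.16, 2.42], [-1.27, 4.41], [0.06, 2.06], [-2.6, 2.6]. Speed limits (rad/s): [2.22, 2.22, 2.79, 2.79, 3.14, 3.14, 3.14].

### API

Orientations are given as a 3x3 rotation matrix whose columns are the frame's x, y, z axes.
In Python, from plant import arm, get_image, camera_model gives the robot as it stands.
- The arm moves only by the tool apply_moves, never from a script. Its argument "targets" is one flat list of numbers, 6 for each row, row after row: the shift along the tool's x, y, z in cm, then the turn, a rotation vector about the tool's x, y, z in degrees. In form: [x, y, z, wx, wy, wz, x, y, z, wx, wy, wz, ...]. A call has 1 to 5 rows; each row is the pose to reach, as a shift and turn from the pose commanded when the call began, along the tool's axes at that moment; what a row does not reach only later rows make up. A row lasts 1/10 s, in which the tool goes at most 50 mm and 8.59 degrees, less where a joint would pass 70% of its speed; a pose out of reach is approached as far as the arm can. A call with a gripper value outside its range is refused whole. "claw" is the opening, from 0 (shut) to 1 (fully open), set as the call begins (left out, the last holds). The fingers move at their own pace and stop on an object; the grip force is fixed at half the most. Time passes only in rows, so rows that repeat a pose let the fingers close. It gives the time, the measured TCP pose, the force and the opening at its end, in the units of the state.
- arm.state(): the state, without advancing time (a new reading comes with each control period).
- get_image(name): name is "scene" or "top" or "wrist"; returns (picture, depth): 420x560x3 uint8, red, green, blue; 420x560 float32, m along the optical axis (not along the pixel's ray), 0 where there is no reading.
- camera_model(name): a dict with "fx", "fy", "cx", "cy" (pixels), "pose" (4x4, takes a point from camera to world coordinates). Camera axes: x right, y down, z forward; pixel columns grow to the right and rows downward; lengths in m; the calibration is good to about 2 mm. A picture is of the moment at which its call begins: read the wrist's pose just before it. camera_model takes no time and is no camera call; for the wrist camera it gives the pose at the moment of the call.
- arm.hand_in(): hands the job in, once; it reports no verdict.
The state is a dict: "time_s": time; "joints": joint angles; "qd": joint speeds; "effort": joint torques, N m; "position": TCP position; "orientation": TCP orientation; "contact_force": force on the tool from outside, world axes, zero at the start; "torque": the same for the moment, N m; "gripper_width": finger opening in m.
Only numpy, scipy, OpenCV 4.12 (cv2) and the standard library are available. Lean on these libraries where they do the work, as an engineer would, in place of code of your own. Each camera call takes 0.05 s, during which the arm holds its last target. There are 200 camera calls.

### The job

Draw the tall plate out of the stack leaning on the angle-iron upstand, leaving the three shorter plates leaning there. Then stand it on its foot on the clamped-down base plate, upright, flat against the upright face of the fitting block and about centred on it, ready to be tacked as a tee. Let go of it, and leave the other things on the bench where they are.

Things in the scene. Friction and masses are not known exactly. Their poses are not given: they have to be found in the camera images.
- tall_plate: The plate to fetch: plain steel, 65 wide x 12 thick x 125 mm high, 0.77 kg, second or third of four from the upstand, rising about 50 mm above the others. Origin: centre of its foot; x along its width, y through its thickness (+y to the upstand at the start), z up to its top edge; at the start z leans 20 degrees to the upstand. Set upright it stands by itself, but falls if tipped over 5 degrees.
- back_plate: One of the three shorter steel plates in the stack, 100 wide x 12 thick x 74 mm high, always next to the upstand. It must stay leaning. Origin: centre of its foot; x along its width, y through its thickness (+y to the upstand), z up its height, leaning 20 degrees to the upstand.
- wide_plate: One of the three shorter steel plates in the stack, 90 wide x 12 thick x 74 mm high, second or third from the upstand (the tall plate has the other of these places). It must stay leaning. Origin: centre of its foot; x along its width, y through its thickness (+y to the upstand), z up its height, leaning 20 degrees to the upstand.
- front_plate: One of the three shorter steel plates in the stack, 80 wide x 12 thick x 72 mm high, always foremost, farthest from the upstand. It must stay leaning. Origin: centre of its foot; x along its width, y through its thickness (+y to the upstand), z up its height, leaning 20 degrees to the upstand.
- upstand: Grey angle iron bolted to the bench (fixed; place and yaw differ each time): a low wall 240 long, 62 high, 8 mm thick; the stack leans on its top edge. Origin: at bench level, middle of the wall face that the plates lean on; x along the wall, y through the wall away from the stack (plates reach 75 mm out on the -y side, its 65 mm foot flange lies on the +y side), z up.
- tee_base: Fixed, place and yaw differ: steel base plate 160 (x) x 124 (y) x 12 mm, held by two strap clamps at its x ends (to 38 mm above the bench, at y = +35 mm), carrying a grey right-angle fitting block whose upright face is 90 wide (x), looks to +y and rises to 74 mm above the bench; the block reaches 58 mm back to -y. Origin: at bench level, below the middle of that face.
- seat (a point): The middle of the bottom line of the fitting block's upright face, on the top of the base plate (12 mm above the bench). x along the face, y straight out of the face (the tall plate stands on this side, filling y = 0 to 12 mm, so its foot's centre comes to y = 6 mm), z up.
- paste_tin: Round lidded steel tin of nozzle paste standing on the bench, 82 mm diameter, 60 mm high. Not to be disturbed. Origin: centre of its underside.
- pipe_offcut: Rust-red pipe offcut standing on end, 88 mm outside diameter, 60 mm high. Not to be disturbed. Origin: centre of its underside.
- chipping_hammer: Welder's chipping hammer lying on the bench, about 220 mm long (x) with a 160 mm head across its +x end. Not to be disturbed. Origin: on the bench below its middle.
Mind the look-alikes: they are no part of the job. Leave any brown look-alike of the front_plate alone.

How it is judged:
By the outcome, as a careful person would: the job done as asked, in the order asked, and still so for the second after the job is handed in, with the robot touching nothing.
It also fails if it takes over 51 s, if anything falls off the work surface, if the arm or the gripper's body presses on something with over 40 N, if the wrist force passes 120 N, or if a joint passes its speed limit or range.

## Working session

There is one attempt and no reset: what is moved stays moved. The work goes in short steps, Python scripts to look and compute and a tool call to move; the robot and the scene stay as the last step left them, time stands still between calls to the robot, and variables do not carry over. Pictures are saved under pics/ and viewed, on a budget of 10 in all, crops included, one or two more only if the job needs it, and the job is handed in when it is done.

Besides the shell and the picture viewer there is one more tool, called after "Call:" as name(argument=value, ...) on one line, values as JSON. apply_moves: Moves the arm, as the interface text tells. Its arguments: {"type":"object","properties":{"targets":{"type":"array"},"claw":{"type":"number"}},"required":["targets"]}

```bash
ls; mkdir -p pics; python3 - <<'E'
from plant import arm,get_image,camera_model
import cv2,numpy as np
for n in ("top","scene"):
    im,d=get_image(n); m=camera_model(n); np.savez(f"{n}0.npz",im=im,d=d,**{k:np.array(v) for k,v in m.items()})
    cv2.imwrite(f"pics/{n}0.png",im[:,:,::-1]); print(n,{k:np.round(v,3) for k,v in m.items()})
s=arm.state();print(s)
E
```

```text
pics
top {'fx': np.float64(433.33), 'fy': np.float64(433.33), 'cx': np.float64(270.638), 'cy': np.float64(215.303), 'pose': array([[-0.027, -0.984,  0.177,  0.327],
       [-1.   ,  0.028,  0.004, -0.107],
       [-0.009, -0.177, -0.984,  0.994],
       [ 0.   ,  0.   ,  0.   ,  1.   ]])}
scene {'fx': np.float64(546.048), 'fy': np.float64(546.048), 'cx': np.float64(278.274), 'cy': np.float64(210.084), 'pose': array([[ 0.697,  0.441, -0.566,  1.353],
       [ 0.717, -0.419,  0.557, -0.898],
       [ 0.008, -0.794, -0.608,  0.934],
       [ 0.   ,  0.   ,  0.   ,  1.   ]])}
{'time_s': 0.1, 'joints': array([ 1.29036456,  0.3327763 , -0.06468626,  1.46082975,  0.02160022,
        1.34987417, -0.08851183]), 'qd': array([-0.00025829,  0.00098011,  0.00024372, -0.00161273, -0.00162435,
       -0.00121508,  0.0004377 ]), 'effort': array([ 1.41186982e-03, -6.26743627e+01,  4.92943777e-02, -3.92427421e+01,
        1.64303306e-02,  6.98411037e-03,  5.77938295e-05]), 'position': array([ 0.15933802, -0.60423676,  0.40402871]), 'orientation': array([[ 2.54978447e-01, -9.66946670e-01, -3.58994841e-04],
       [-9.66946003e-01, -2.54978694e-01,  1.13698472e-03],
       [-1.19093962e-03,  5.72220286e-05, -9.99999289e-01]]), 'contact_force': array([-0.16376023,  0.91559158,  0.07927716]), 'torque': array([ 0.00793262,  0.05446925, -0.03516698]), 'gripper_width': 0.0851446253448854}
```

View pics/top0.png

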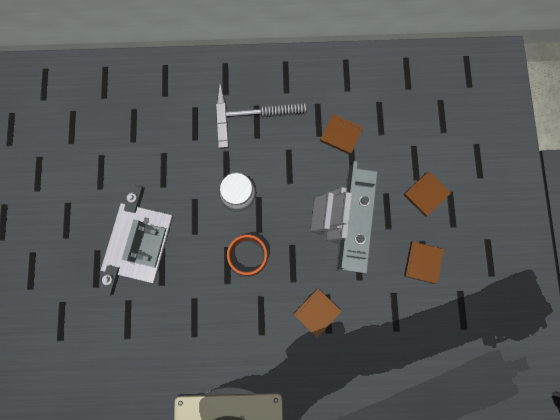

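View pics/scene0.png

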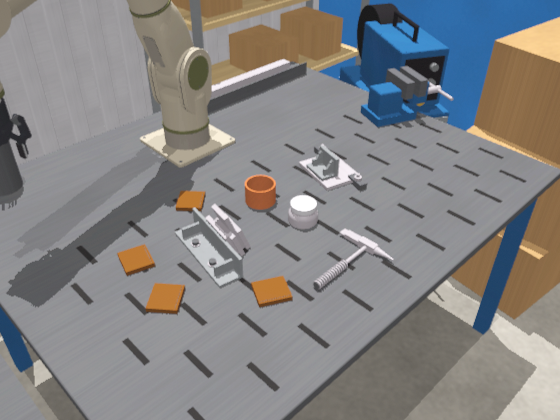

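```bash
cat > h.py <<'E'
import numpy as np,cv2
def load(n):
    z=np.load(n); d=z['d']; v,u=np.mgrid[:420,:560]
    c=np.stack([(u-z['cx'])/z['fx']*d,(v-z['cy'])/z['fy']*d,d],-1)
    P=c@z['pose'][:3,:3].T+z['pose'][:3,3]
    P[d==0]=np.nan
    return z['im'],P
E
python3 - <<'E'
from h import *
im,P=load('top0.npz'); im2,P2=load('scene0.npz')
a=cv2.resize(im[150:280,300:400],None,fx=4,fy=4,interpolation=cv2.INTER_CUBIC)
b=cv2.resize(im[180:300,90:190],None,fx=4,fy=4,interpolation=cv2.INTER_CUBIC)
c=cv2.resize(im2[190:290,160:260],None,fx=4,fy=4,interpolation=cv2.INTER_CUBIC)
o=np.zeros((520,1200,3),np.uint8);o[:520,:400]=a;o[:480,400:800]=b;o[:400,800:]=c
o=cv2.resize(o,(800,347)); cv2.imwrite('pics/crop1.png',o[:,:,::-1])
for r,(u0,u1,us),(v0,v1,vs) in ((P,(306,380,6),(160,276,8)),(P,(96,180,6),(184,292,8))):
    print('z mm; cols',list(range(u0,u1,us)))
    for v in range(v0,v1,vs): print(v,[int(1000*x) if x==x else None for x in r[v,u0:u1:us,2]])
for u,v in ((330,215),(360,215),(145,243),(115,235)): print(u,v,P[v,u].round(3))
E
```

```text
z mm; cols [306, 312, 318, 324, 330, 336, 342, 348, 354, 360, 366, 372, 378]
160 [-2, -3, -2, -4, 0, -3, -5, -2, 1, -1, -1, -1, 0]
168 [-3, -2, -1, -3, -5, -4, -1, 0, 60, -1, -1, -3, -3]
176 [-3, -2, 0, 0, -1, -3, -5, 3, 63, 6, 6, 7, 0]
184 [-2, -1, -2, -2, None, -3, 0, 16, 61, 15, 21, 27, 0]
192 [-3, 0, -2, 1, 22, 51, 69, 30, 4, 4, 7, 3, -3]
200 [0, -1, 23, 55, 65, 79, 109, 116, 7, 7, 17, 2, 0]
208 [0, -1, 30, 56, 64, 84, 112, 113, 4, 8, 9, 8, -2]
216 [-3, 3, 35, 62, 66, 88, 113, 114, 7, 4, 6, 0, -3]
224 [-3, 7, 38, 67, 63, 88, 101, 57, 7, 3, 6, -4, -4]
232 [-3, 0, -3, -2, 18, 46, 68, 58, 4, 4, 6, -4, -2]
240 [0, -1, -2, 0, 1, -2, 28, 6, 6, 15, 4, 0, 0]
248 [-1, -3, -1, 1, -3, -4, 41, 7, 2, 5, 5, -3, 0]
256 [-5, -2, 0, -2, -1, -5, 54, 16, 36, 32, 40, -2, -4]
264 [1, -4, -3, -3, -3, -5, 59, 7, 9, 4, 4, 0, 0]
272 [-2, -2, -3, -1, -3, 0, -1, -1, -2, 6, 6, -3, -4]
z mm; cols [96, 102, 108, 114, 120, 126, 132, 138, 144, 150, 156, 162, 168, 174]
184 [-1, -5, -3, -2, -5, -4, -2, -2, -1, -5, -1, -2, -4, -3]
192 [-1, -3, -2, -4, -1, -2, 18, 15, -2, -2, 0, 1, -3, -3]
200 [-3, -3, -2, -2, -4, 20, 26, 13, -1, -1, -4, 0, -1, -1]
208 [0, -3, -2, -3, 12, 17, 17, 9, -1, -1, -2, -2, -3, -4]
216 [-3, -2, -3, -3, 10, 9, 7, 10, 5, 10, 8, 9, 10, -2]
224 [-5, -3, -3, 9, 12, 10, 71, 65, 27, 7, 11, 4, 10, -3]
232 [-5, -3, -3, 7, 10, 6, 75, 53, 22, 42, 32, 20, 0, 0]
240 [-2, -2, -3, 9, 8, 8, 69, 36, 19, 18, 19, 12, -1, -2]
248 [-1, 0, 10, 10, 9, 71, 59, 20, 18, 18, 19, 9, -3, -1]
256 [0, -1, 12, 11, 7, 71, 64, 50, 38, 21, 19, -5, -3, 0]
264 [-3, 11, 6, 9, 11, 7, 6, 12, 18, 20, 7, -3, -2, 0]
272 [-4, -1, 19, 18, 7, 8, 11, 9, 10, 8, 5, -3, -1, -4]
280 [-5, 25, 31, 16, -1, -2, -1, 0, 9, 12, -5, -1, -5, -3]
288 [-3, 16, 20, 3, -3, -3, -1, -3, -4, -2, 0, -1, -2, -2]
330 215 [ 0.491 -0.232  0.065]
360 215 [ 0.5   -0.31   0.004]
145 243 [0.447 0.183 0.019]
115 235 [0.468 0.255 0.01 ]
```

View pics/crop1.png

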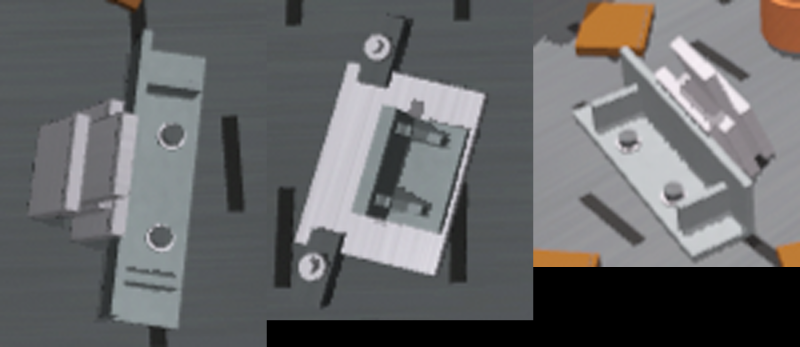

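```bash
cat >> h.py <<'E'
def ray(n,u,v,h):
    z=np.load(n);R=z['pose'][:3,:3];t=z['pose'][:3,3]
    d=np.stack([(np.asarray(u,float)-z['cx'])/z['fx'],(np.asarray(v,float)-z['cy'])/z['fy'],np.ones(np.shape(u))],-1)@R.T
    return t+d*((h-t[2])/d[...,2])[...,None]
E
python3 - <<'E'
from h import *
im,P=load('top0.npz'); g=im.astype(int)
x,y,z=P[...,0],P[...,1],P[...,2]
# base plate white
sub=np.zeros((420,560),bool);sub[195:290,95:180]=1
w=(sub&(g.min(-1)>150)).astype(np.uint8)
hull=cv2.convexHull(np.argwhere(w)[:,::-1].astype(np.float32))[:,0]
H=ray('top0.npz',hull[:,0],hull[:,1],.012)
c,s,a=cv2.minAreaRect((H[:,:2]*1000).astype(np.float32));print('base',c,s,a); B=cv2.boxPoints((c,s,a));print(B)
# upstand flange right edge
e=[]
for v in range(172,270,4):
    r=g[v,345:392,1]; e.append((v,345+int(np.argmin(np.diff(r[10:])))+10, g[v,350:384:3,1].tolist()))
for q in e[::4]: print(q)
Q=ray('top0.npz',[q[1]+.5 for q in e],[q[0] for q in e],.006)
vx,vy,x0,y0=cv2.fitLine((Q[:,:2]*1000).astype(np.float32),cv2.DIST_HUBER,0,.01,.01).ravel();print('flange edge',vx,vy,x0,y0,np.degrees(np.arctan2(vy,vx)))
# tall face
m=np.zeros_like(sub);m[198:225,330:346]=1
m&=(z>.072)&(z<.106)
A=P[m];c=A.mean(0);n=np.linalg.svd(A-c)[2][2];print('tall face',len(A),c,n*np.sign(-n[2]),'tilt',np.degrees(np.arcsin(abs(n[2]))),np.degrees(np.arctan2(n[1],n[0])))
# wall top
m=np.zeros_like(sub);m[160:190,345:362]=1;m[240:275,335:352]=1
m&=(z>.052)&(z<.07);A=P[m];vx,vy,x0,y0=cv2.fitLine((A[:,:2]*1000).astype(np.float32),cv2.DIST_HUBER,0,.01,.01).ravel();print('wall top',len(A),vx,vy,x0,y0,np.degrees(np.arctan2(vy,vx)))
E
```

```text
base (449.4615478515625, 206.18141174316406) (123.5469970703125, 212.69093322753906) 75.23312377929688
[[330.88333  173.55429 ]
 [536.5493   119.342186]
 [568.0398   238.80853 ]
 [362.37378  293.02063 ]]
(172, 376, [52, 143, 149, 148, 147, 149, 148, 147, 145, 101, 90, 91])
(188, 374, [76, 149, 152, 150, 149, 149, 148, 146, 148, 91, 90, 91])
(204, 361, [166, 150, 150, 132, 147, 127, 163, 146, 96, 88, 88, 77])
(220, 371, [149, 146, 148, 147, 147, 147, 147, 147, 89, 87, 88, 87])
(236, 356, [150, 151, 182, 93, 94, 148, 148, 91, 89, 87, 88, 88])
(252, 368, [140, 116, 105, 97, 89, 135, 135, 91, 88, 87, 87, 88])
(268, 366, [155, 155, 157, 156, 152, 152, 87, 89, 88, 89, 89, 88])
flange edge 0.9856588 -0.16875051 484.3339 -334.89917 -9.715179
tall face 218 [ 0.49443935 -0.24342443  0.0891719 ] [-0.13646739 -0.91621931 -0.37672115] tilt 22.13073036461169 -98.47170684157535
wall top 241 0.9855074 -0.16963226 493.7856 -274.099 -9.7664385
```

```bash
cat >> h.py <<'E'
from scipy.spatial.transform import Rotation as Ro
xu=np.array([.9855,-.1694,0]);xu/=np.linalg.norm(xu);yu=np.cross([0,0,1],xu)
yu=-yu if yu[1]>0 else yu   # +y away from stack (world -y)
W0=np.array([.4945,-.2702,0])
c20,s20=np.cos(np.radians(20)),np.sin(np.radians(20))
zp=s20*yu+c20*np.array([0,0,1]);yp=c20*yu-s20*np.array([0,0,1])
def go(Rt,g,off=.155):
    "rows needed so that grasp point is at g with orientation Rt"
    from plant import arm
    s=arm.state();R=s['orientation'];p=g-off*Rt[:,2]
    print('t',s['time_s'],'shift cm',(R.T@(p-s['position'])*100).round(2),'rot deg',np.degrees(Ro.from_matrix(R.T@Rt).as_rotvec()).round(2),'grip',s['gripper_width'].round(4),'F',s['contact_force'].round(1),'grasp now',(s['position']+off*R[:,2]).round(4))
def mk(x,z): x=x/np.linalg.norm(x);return np.stack([x,np.cross(z,x),z],1)
E
python3 - <<'E'
from h import *
im,P=load('top0.npz')
m=np.zeros((420,560),bool);m[185:240,325:352]=1;m&=P[...,2]>.085
A=P[m]-W0;al=A@xu;yy=A@yu;print(len(al),np.percentile(al,[0,2,50,98,100]).round(4),np.percentile(A[:,2],[50,98]))
xc=(np.percentile(al,1)+np.percentile(al,99))/2
foot=W0+xc*xu-.0537*yu+np.array([0,0,.002]);print('foot',foot,'xc',xc)
Rt=mk(yp,-zp);print(Rt)
go(Rt,foot+.10*zp+.10*zp)
E
```

```text
423 [-0.0323 -0.0319 -0.0012  0.0316  0.0333] [0.11146943 0.11977206]
foot [ 0.50363098 -0.21728198  0.002     ] xc 3.427069292855772e-05
[[-0.15919136 -0.98554602  0.05794092]
 [-0.92611032  0.16940791  0.33707659]
 [-0.34202014  0.         -0.93969262]]Traceback (most recent call last):
  File "<stdin>", line 8, in <module>
  File "h.py", line 22, in go
    print('t',s['time_s'],'shift cm',(R.T@(p-s['position'])*100).round(2),'rot deg',np.degrees(Ro.from_matrix(R.T@Rt).as_rotvec()).round(2),'grip',s['gripper_width'].round(4),'F',s['contact_force'].round(1),'grasp now',(s['position']+off*R[:,2]).round(4))
                                                                                                                                                   ^^^^^^^^^^^^^^^^^^^^^^^^
AttributeError: 'float' object has no attribute 'round'
```

```bash
sed -i "s/s\['gripper_width'\].round(4)/round(s['gripper_width'],4)/" h.py; cat >> h.py <<'E'
foot=np.array([.5036,-.2173,.002]);Rt=mk(yp,-zp)
E
python3 -c "
from h import *
go(Rt,foot+.20*zp)"
```

```text
t 0.1 shift cm [-17.58 -38.11   6.86] rot deg [  4.3  -19.63  24.27] grip 0.0851 F [-0.2  0.9  0.1] grasp now [ 0.1593 -0.6041  0.249 ]
```

Call:
apply_moves(targets=[-4, -8.5, 1, 1, -5, 6, -8, -17, 2.5, 2, -10, 12, -11, -23, 4, 3, -14, 17, -14, -30, 5.5, 4, -18, 22, -17.6, -38.1, 6.9, 4.3, -19.6, 24.3], claw=0.6)

```text
time_s: 0.6
position: [0.3499, -0.445, 0.365]
orientation: [[-0.164, -0.985, 0.059], [-0.925, 0.174, 0.339], [-0.344, 0.001, -0.939]]
contact_force: [0.5, -0.8, 0.2]
gripper_width: 0.0515
```

```bash
python3 -c "
from h import *
go(Rt,foot+.20*zp)"
```

```text
t 0.6 shift cm [-11.16 -11.23   7.2 ] rot deg [-0.02  0.1  -0.28] grip 0.0515 F [ 0.5 -0.8  0.2] grasp now [ 0.359  -0.3925  0.2195]
```

Call:
apply_moves(targets=[-3, -3, 1.8, 0, 0, 0, -6, -6, 3.6, 0, 0, 0, -9, -9, 5.4, 0, 0, 0, -11.2, -11.2, 7.2, 0, 0, 0, -11.2, -11.2, 7.2, 0, 0, -0.3])

```text
time_s: 1.1
position: [0.4848, -0.3321, 0.335]
orientation: [[-0.147, -0.988, 0.056], [-0.927, 0.157, 0.34], [-0.344, -0.002, -0.939]]
contact_force: [-0.9, 1.4, 0.7]
gripper_width: 0.0512
```

```bash
python3 - <<'E'
from h import *
from plant import *
go(Rt,foot+.20*zp)
m=camera_model("wrist");im,d=get_image("wrist");m=camera_model("wrist")
np.savez("wrist1.npz",im=im,d=d,**{k:np.array(v) for k,v in m.items()})
cv2.imwrite("pics/wrist1.png",im[:,:,::-1])
E
```

```text
t 1.1 shift cm [ 0.45  0.1  -0.23] rot deg [0.15 0.13 0.71] grip 0.0512 F [-0.9  1.4  0.7] grasp now [ 0.4934 -0.2795  0.1894]
```

View pics/wrist1.png

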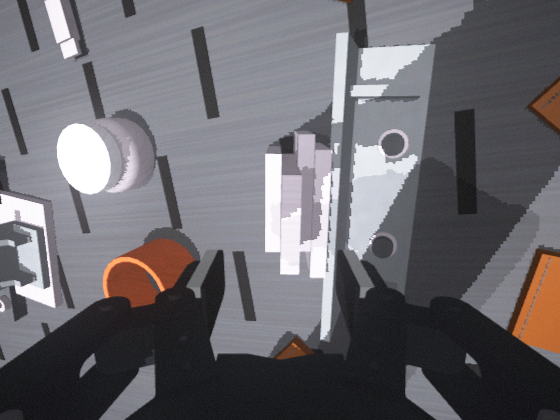

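```bash
python3 - <<'E'
from h import *
im,P=load('wrist1.npz')
c=im[120:290,255:345];cv2.imwrite('pics/crop2.png',cv2.resize(c[:,:,::-1],None,fx=3.5,fy=3.5,interpolation=cv2.INTER_NEAREST))
A=P-W0; X=A@xu;S=A@yp;Z=A@zp
print('S / Z(along plate) / X mm')
for v in (140,160,190,220,245,265): print(v,[(int(1000*S[v,u]),int(1000*Z[v,u]),int(1000*X[v,u])) if P[v,u,0]==P[v,u,0] else None for u in range(262,336,5)])
E
```

```text
S / Z(along plate) / X mm
140 [(-71, -26, 45), (-66, -25, 45), (-61, -20, 45), (-56, -20, 45), (-51, -17, 46), (-46, -16, 46), (-42, -14, 46), (-41, 57, 50), (-37, 62, 51), (-34, 63, 51), (-30, 62, 51), (-19, -7, 47), (-14, -6, 47), (-10, -3, 47), (-15, 59, 51)]
160 [(-71, -25, 25), (-63, 51, 35), (-59, 52, 35), (-55, 52, 35), (-51, 38, 33), (-47, 38, 33), (-43, 39, 34), (-41, 64, 37), (-37, 63, 37), (-33, 63, 37), (-30, 63, 37), (-26, 68, 37), (-23, 65, 37), (-19, 67, 37), (-14, 58, 36)]
190 [(-71, -26, -4), (-63, 51, 11), (-59, 52, 12), (-55, 51, 12), (-52, 108, 24), (-49, 109, 24), (-46, 110, 24), (-43, 110, 24), (-36, 63, 14), (-33, 63, 14), (-29, 63, 14), (-26, 68, 15), (-22, 68, 15), (-18, 66, 15), (-14, 61, 14)]
220 [(-71, -25, -36), (-63, 52, -12), (-59, 51, -12), (-55, 52, -12), (-51, 109, 5), (-48, 109, 5), (-45, 109, 5), (-42, 109, 5), (-36, 63, -8), (-32, 62, -8), (-28, 68, -7), (-25, 68, -7), (-21, 66, -7), (-17, 67, -7), (-12, 61, -9)]
245 [(-71, -25, -64), (-63, 51, -34), (-59, 52, -33), (-55, 52, -33), (-51, 109, -11), (-48, 109, -11), (-45, 110, -10), (-42, 109, -11), (-35, 63, -29), (-31, 63, -29), (-28, 66, -27), (-24, 67, -27), (-20, 67, -27), (-15, 60, -30), (-11, 62, -29)]
265 [(-71, -26, -88), (-66, -24, -87), (-60, -22, -86), (-55, -20, -85), (-51, 109, -24), (-48, 110, -24), (-45, 108, -25), (-41, 109, -25), (-29, -10, -80), (-29, 44, -54), (-27, 67, -44), (-23, 67, -44), (-19, 67, -44), (-14, 60, -47), (-11, 63, -46)]
```

View pics/crop2.png

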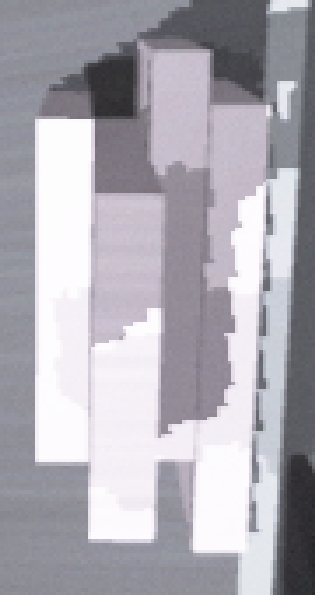

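```bash
cat >> h.py <<'E'
def snap(n,f):
    from plant import get_image,camera_model
    m=camera_model(n);im,d=get_image(n)
    np.savez(f+".npz",im=im,d=d,**{k:np.array(v) for k,v in m.items()}); cv2.imwrite(f"pics/{f}.png",im[:,:,::-1])
E
python3 - <<'E'
from h import *
snap("wrist","wrist2")
go(Rt,foot+.20*zp)
im,P=load('wrist2.npz')
A=P-W0; X=A@xu;S=A@yp;Z=A@zp
m=np.zeros((420,560),bool);m[120:290,250:340]=1
for n,lo,hi in(('tall',.1,.118),('front',.045,.057)):
    k=m&(Z>lo)&(Z<hi)&((S<-.04)); print(n,k.sum(),'S',np.percentile(S[k],[0.5,50,99.5]).round(4),'X',np.percentile(X[k],[.5,99.5]).round(4),'Z',np.median(Z[k]))
    q=A[k];c=q.mean(0);l=cv2.fitLine((np.stack([X[k],S[k]],1)*1000).astype(np.float32),cv2.DIST_HUBER,0,.01,.01).ravel();print('yaw off deg',np.degrees(np.arctan2(l[1],l[0])))
k=m&(Z>.045)&(Z<.075);print('S hist',np.histogram(S[k],np.arange(-.07,0,.003)))
E
```

```text
t 1.2 shift cm [ 0.   -0.14  0.03] rot deg [ 0.04 -0.07  0.37] grip 0.0513 F [-0.5 -1.   0.4] grasp now [ 0.4904 -0.2847  0.1901]
tall 1966 S [-0.0563 -0.0502 -0.0441] X [-0.0291  0.0353] Z 0.10813912347958766
yaw off deg 0.26807648
front 1522 S [-0.0684 -0.0626 -0.0444] X [-0.0379  0.0514] Z 0.050789714813027076
yaw off deg 1.4834754
S hist (array([198, 394, 384, 336, 157,  22,  21,  20, 106, 325, 469, 472, 586,
       517, 512, 520, 430, 696, 693, 355, 280,   0,   0]), array([-0.07 , -0.067, -0.064, -0.061, -0.058, -0.055, -0.052, -0.049,
       -0.046, -0.043, -0.04 , -0.037, -0.034, -0.031, -0.028, -0.025,
       -0.022, -0.019, -0.016, -0.013, -0.01 , -0.007, -0.004, -0.001]))
```

```bash
cat >> h.py <<'E'
foot=foot+.003*xu+.0008*yp
E
python3 -c "
from h import *
go(Rt,foot+.10*zp)"
```

```text
t 1.2 shift cm [ 0.07 -0.45 10.03] rot deg [ 0.04 -0.07  0.37] grip 0.0513 F [-0.5 -1.   0.4] grasp now [ 0.4904 -0.2847  0.1901]
```

Call:
apply_moves(targets=[0.1, -0.4, 3, 0, 0, 0.4, 0.1, -0.4, 6, 0, 0, 0.4, 0.1, -0.4, 8.5, 0, 0, 0.4, 0.1, -0.4, 10, 0, 0, 0.4, 0.1, -0.4, 10, 0, 0, 0.4])

```text
time_s: 1.7
position: [0.4901, -0.3059, 0.2409]
orientation: [[-0.163, -0.985, 0.057], [-0.926, 0.173, 0.336], [-0.341, 0.002, -0.94]]
contact_force: [0.4, -0.8, -0.2]
gripper_width: 0.0512
```

Call:
apply_moves(targets=[0, 0, 0, 0, 0, 0, 0, 0, 0, 0, 0, 0, 0, 0, 0, 0, 0, 0])

```text
time_s: 2.0
position: [0.4911, -0.306, 0.2431]
orientation: [[-0.161, -0.985, 0.06], [-0.927, 0.172, 0.334], [-0.34, -0.001, -0.941]]
contact_force: [0.4, -0.7, 0.5]
gripper_width: 0.0515
```

```bash
python3 - <<'E'
from h import *
go(Rt,foot+.10*zp); snap("wrist","wrist3"); go(Rt,foot+.10*zp)
E
```

```text
t 2.0 shift cm [-0.08 -0.03  0.22] rot deg [-0.13 -0.14 -0.12] grip 0.0515 F [ 0.4 -0.7  0.5] grasp now [ 0.5004 -0.2541  0.0974]
t 2.05 shift cm [-0.08 -0.03  0.19] rot deg [-0.11 -0.13 -0.12] grip 0.0516 F [ 0.1  0.2 -1.3] grasp now [ 0.5003 -0.2539  0.0971]
```

View pics/wrist3.png

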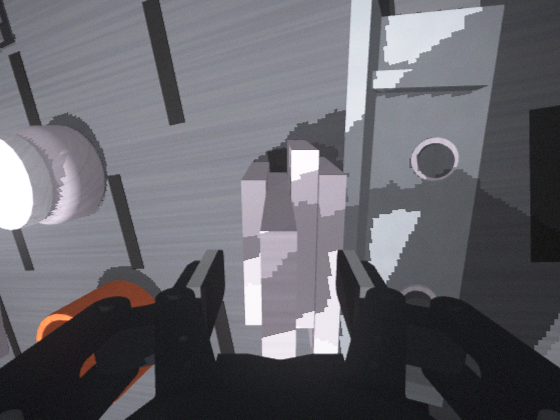

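The tall plate (u 260–297) sits centred between the pads (inner faces at u≈222 and 338). Closing.

Call:
apply_moves(targets=[0, 0, 0, 0, 0, 0, 0, 0, 0, 0, 0, 0, 0, 0, 0, 0, 0, 0, 0, 0, 0, 0, 0, 0, 0, 0, 0, 0, 0, 0], claw=0)

```text
time_s: 2.55
position: [0.4912, -0.3052, 0.2426]
orientation: [[-0.161, -0.985, 0.059], [-0.926, 0.171, 0.336], [-0.341, -0.001, -0.94]]
contact_force: [-1.0, 0.9, 5.3]
gripper_width: 0.0114
```

Call:
apply_moves(targets=[0, 0, 0, 0, 0, 0, 0, 0, -0.2, 0, 0, 0, 0, 0, -0.5, 0, 0, 0, 0, 0, -1, 0, 0, 0, 0, 0, -1.5, 0, 0, 0])

```text
time_s: 3.05
position: [0.4898, -0.31, 0.2558]
orientation: [[-0.161, -0.985, 0.057], [-0.926, 0.171, 0.337], [-0.342, 0.002, -0.94]]
contact_force: [0.7, 4.1, -8.6]
gripper_width: 0.0111
```

Call:
apply_moves(targets=[0, 0, -0.7, 0, 0, 0, 0, 0, -1.4, 0, 0, 0, 0, 0, -2.1, 0, 0, 0, 0, 0, -2.8, 0, 0, 0, 0, 0, -3.5, 0, 0, 0])

```text
time_s: 3.55
position: [0.4881, -0.3223, 0.2897]
orientation: [[-0.161, -0.985, 0.059], [-0.926, 0.171, 0.336], [-0.341, -0.0, -0.94]]
contact_force: [1.6, 4.5, -8.8]
gripper_width: 0.0114
```

Call:
apply_moves(targets=[0, 0, -0.7, 0, 0, 0, 0, 0, -1.4, 0, 0, 0, 0, 0, -2.1, 0, 0, 0, 0, 0, -2.8, 0, 0, 0, 0, 0, -3.5, 0, 0, 0])

```text
time_s: 4.05
position: [0.4858, -0.3349, 0.3228]
orientation: [[-0.162, -0.985, 0.059], [-0.927, 0.172, 0.334], [-0.339, -0.001, -0.941]]
contact_force: [0.5, -0.4, -7.6]
gripper_width: 0.0114
```

Call:
apply_moves(targets=[0, 0, -1, 0, 0, 0, 0, 0, -2, 0, 0, 0, 0, 0, -3, 0, 0, 0, 0, 0, -4.5, 0, 0, 0, 0, 0, -6, 0, 0, 0])

```text
time_s: 4.55
position: [0.4824, -0.3545, 0.3797]
orientation: [[-0.161, -0.985, 0.059], [-0.926, 0.172, 0.335], [-0.34, -0.0, -0.94]]
contact_force: [0.1, -0.4, -7.7]
gripper_width: 0.0114
```

```bash
python3 - <<'E'
from h import *
snap("top","top1"); snap("scene","scene1"); go(Rt,foot+.10*zp)
im,P=load('top1.npz')
a=cv2.resize(im[140:285,280:400],None,fx=3.3,fy=3.3,interpolation=cv2.INTER_CUBIC)
im2,P2=load('scene1.npz'); b=cv2.resize(im2[130:290,150:270],None,fx=3.3,fy=3,interpolation=cv2.INTER_CUBIC)
o=np.zeros((480,792,3),np.uint8);o[:a.shape[0],:396]=a;o[:b.shape[0],396:]=b
cv2.imwrite('pics/crop3.png',o[:,:,::-1])
E
```

```text
t 4.65 shift cm [-0.12  0.04 14.9 ] rot deg [-0.26 -0.22 -0.12] grip 0.0114 F [ 1.  -0.8 -8.4] grasp now [ 0.4922 -0.3037  0.2353]
```

View pics/crop3.png

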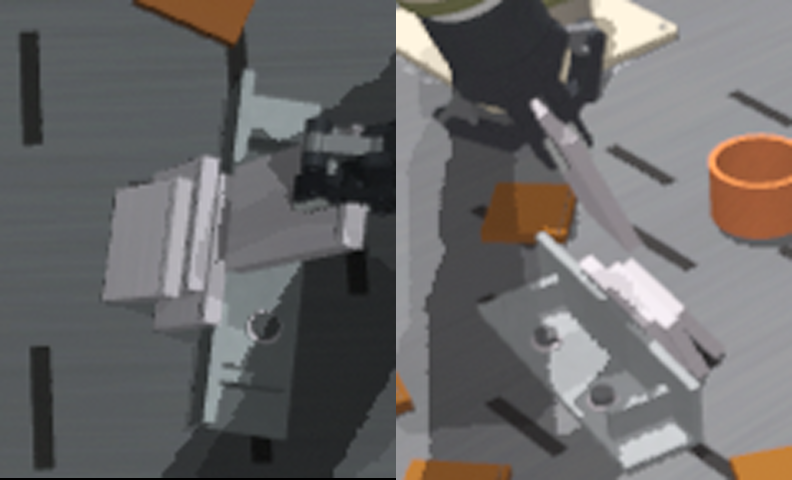

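```bash
python3 - <<'E'
from h import *
n='top0.npz';im,P=load(n);g=im.astype(int).min(-1)
B=np.array([[330.88,173.55],[536.55,119.34],[568.04,238.81],[362.37,293.02]])/1000
xt=np.array([.967,-.255]);xt/=np.linalg.norm(xt);yt=np.array([-xt[1],xt[0]])
print('base y range',sorted((B@yt).round(4)),'x',sorted((B@xt).round(4)))
# white plate x-range in strip of base behind clamps (plate only)
m=np.zeros((420,560),bool);m[195:290,95:180]=1
v,u=np.nonzero(m&(g>150));Q=ray(n,u,v,.012)[:,:2]
X,Y=Q@xt,Q@yt
for a in np.arange(.235,.36,.01):
    k=(Y>a)&(Y<a+.01)
    if k.sum()>5: print(round(a,3),'x',X[k].min().round(4),X[k].max().round(4),k.sum())
k=m&(P[...,2]>.055)&(P[...,2]<.085);A=P[k][:,:2];print('block high pts y',np.percentile(A@yt,[2,25,50,75,98]).round(4),'x',np.percentile(A@xt,[1,99]).round(4))
# dark->bright boundary for each image row on left side of block, cast at .074
for r in range(226,262,4):
    row=g[r,100:170];print(r,row[10:50].tolist() if r%8==2 else '')
E
```

```text
base y range [np.float64(0.2522), np.float64(0.2522), np.float64(0.3757), np.float64(0.3758)] x [np.float64(0.2757), np.float64(0.2757), np.float64(0.4884), np.float64(0.4884)]
0.245 x 0.3046 0.4596 86
0.255 x 0.3031 0.462 137
0.265 x 0.3032 0.4621 132
0.275 x 0.3033 0.4623 133
0.285 x 0.3033 0.4619 127
0.295 x 0.3034 0.4621 118
0.305 x 0.3035 0.4623 107
0.315 x 0.3031 0.4624 123
0.325 x 0.3037 0.4621 122
0.335 x 0.2878 0.4792 236
0.345 x 0.2767 0.4884 280
0.355 x 0.2757 0.4863 303
block high pts y [0.2919 0.3028 0.3051 0.31   0.3145] x [0.3393 0.427 ]
226 [82, 83, 83, 119, 188, 197, 198, 197, 198, 199, 201, 203, 200, 199, 196, 196, 193, 199, 200, 198, 200, 155, 133, 132, 132, 131, 129, 65, 45, 98, 84, 69, 60, 65, 50, 69, 77, 78, 79, 79]
230 
234 [82, 163, 193, 197, 198, 198, 198, 196, 202, 203, 199, 196, 195, 196, 191, 200, 200, 197, 186, 142, 133, 134, 134, 134, 109, 58, 46, 45, 45, 45, 46, 47, 53, 76, 130, 135, 135, 133, 133, 132]
238 
242 [195, 198, 199, 197, 196, 198, 202, 201, 198, 196, 196, 194, 195, 200, 199, 198, 181, 141, 134, 135, 134, 133, 78, 48, 45, 44, 46, 45, 46, 46, 63, 90, 132, 137, 136, 135, 133, 132, 134, 137]
246 
250 [200, 198, 195, 201, 200, 198, 197, 196, 197, 191, 200, 200, 197, 195, 154, 134, 132, 132, 132, 131, 65, 45, 46, 45, 47, 45, 45, 47, 68, 76, 79, 79, 130, 138, 137, 137, 137, 137, 137, 137]
254 
258 [198, 200, 199, 198, 196, 197, 196, 194, 201, 201, 198, 186, 145, 137, 137, 136, 137, 111, 59, 47, 46, 46, 46, 48, 47, 49, 95, 111, 104, 104, 97, 98, 108, 134, 137, 137, 137, 131, 65, 45]
```

```bash
cat >> h.py <<'E'
xt=np.array([.967,-.255,0]);xt/=np.linalg.norm(xt);yt=np.array([-xt[1],xt[0],0]);Z=np.array([0,0,1.])
Rd=mk(-yt,-Z)
E
python3 - <<'E'
from h import *
n='top0.npz'
E=[(226,131.0),(234,128.7),(242,126.7),(250,123.9),(258,121.7)]
Q=ray(n,[e[1] for e in E],[e[0] for e in E],.074);print((Q@yt).round(4),(Q@xt).round(4))
l=cv2.fitLine((Q[:,:2]*1000).astype(np.float32),2,0,.01,.01).ravel();print(np.degrees(np.arctan2(l[1],l[0])))
seat=.3827*xt+(Q@yt).mean()*yt+.012*Z;print('seat',seat)
go(Rd,seat+.05*yt+(.10+.10)*Z)
E
```

```text
[0.3134 0.3133 0.3126 0.3135 0.3132] [0.4115 0.3937 0.3762 0.3583 0.3409]
-14.673138
seat [0.4499055  0.20524239 0.012     ]
t 4.65 shift cm [-55.64  12.5   21.47] rot deg [ 0.63 19.77  4.8 ] grip 0.0114 F [ 1.  -0.8 -8.4] grasp now [ 0.4922 -0.3037  0.2353]
```

Call:
apply_moves(targets=[-2, 0.5, 0.8, 0.1, 4, 1, -5, 1.1, 1.9, 0.2, 8, 2, -9, 2, 3.5, 0.4, 12, 3, -13, 2.9, 5, 0.5, 16, 4, -17, 3.8, 6.5, 0.6, 19.8, 4.8])

```text
time_s: 5.15
position: [0.4758, -0.1661, 0.3749]
orientation: [[-0.254, -0.967, -0.004], [-0.967, 0.254, 0.0], [0.001, 0.004, -1.0]]
contact_force: [1.0, 1.2, -7.3]
gripper_width: 0.0111
```

```bash
cat >> h.py <<'E'
seat=np.array([.4499,.2052,.012])
E
python3 -c "
from h import *
go(Rd,seat+.05*yt+.20*Z)"
```

```text
t 5.15 shift cm [-40.26  11.93   0.82] rot deg [ 0.22 -0.03  0.06] grip 0.0111 F [ 1.   1.2 -7.3] grasp now [ 0.4752 -0.166   0.2199]
```

Call:
apply_moves(targets=[-4, 1.2, 0, 0.2, 0, 0, -8, 2.4, 0, 0.2, 0, 0, -12, 3.6, 0, 0.2, 0, 0, -16, 4.8, 0, 0.2, 0, 0, -20, 6, 0, 0.2, 0, 0])

```text
time_s: 5.65
position: [0.4682, 0.0425, 0.3757]
orientation: [[-0.253, -0.967, -0.001], [-0.967, 0.253, 0.002], [-0.002, 0.001, -1.0]]
contact_force: [1.3, 0.3, -8.0]
gripper_width: 0.0113
```

Call:
apply_moves(targets=[-4, 1.2, 0, 0, 0, 0, -8, 2.4, 0, 0, 0, 0, -12, 3.6, 0, 0, 0, 0, -15, 4.5, 0, 0, 0, 0, -17, 5.3, 0, 0, 0, 0])

```text
time_s: 6.15
position: [0.4598, 0.2212, 0.376]
orientation: [[-0.251, -0.968, -0.001], [-0.968, 0.251, 0.003], [-0.003, 0.002, -1.0]]
contact_force: [-0.0, -0.8, -8.1]
gripper_width: 0.0116
```

Call:
apply_moves(targets=[0, 0, 0, 0, 0, 0, 0, 0, 0, 0, 0, 0])

```text
time_s: 6.35
position: [0.4604, 0.2186, 0.3757]
orientation: [[-0.252, -0.968, -0.001], [-0.968, 0.252, 0.001], [-0.001, 0.002, -1.0]]
contact_force: [0.3, -0.1, -6.9]
gripper_width: 0.0116
```

```bash
python3 - <<'E'
from h import *
go(Rd,seat+.05*yt+.20*Z)
snap("wrist","wrist4");snap("top","top2");snap("scene","scene2")
go(Rd,seat+.05*yt+.20*Z)
im=load('wrist4.npz')[0];b=load('scene2.npz')[0][60:240,250:430]
o=np.zeros((420,800,3),np.uint8);o[:,:420]=im[:,70:490];o[:380,420:]=cv2.resize(b,(380,380))
cv2.imwrite('pics/w4.png',o[:,:,::-1])
E
```

```text
t 6.35 shift cm [-3.44  0.66  0.88] rot deg [0.1  0.06 0.15] grip 0.0116 F [ 0.3 -0.1 -6.9] grasp now [0.4602 0.2188 0.2207]
t 6.5 shift cm [-3.55  0.77  0.89] rot deg [ 0.05  0.05 -0.01] grip 0.0114 F [-0.1  0.  -7.2] grasp now [0.4609 0.2175 0.2209]
```

View pics/w4.png

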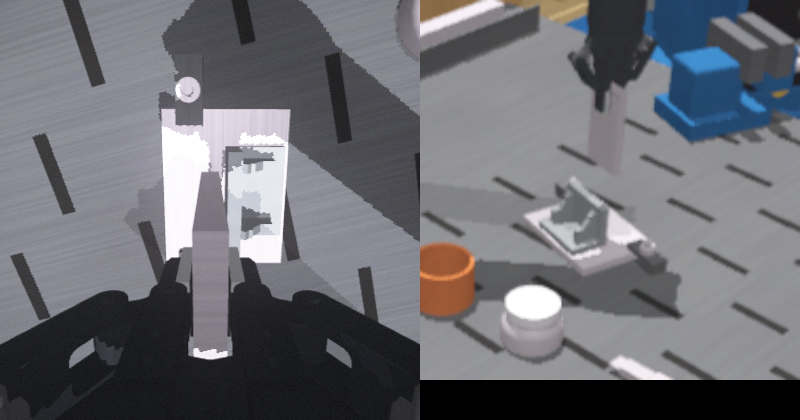

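```bash
python3 - <<'E'
from h import *
im,P=load('wrist4.npz');A=P-seat;X,Y,ZZ=A@xt,A@yt,A[...,2]
for v in (90,130,160,185,200,215,240,270,300,330,350): print(v,[(int(1000*X[v,u]),int(1000*Y[v,u]),int(1000*ZZ[v,u])) if P[v,u,0]==P[v,u,0] else None for u in range(235,345,8)])
s=np.load('wrist4.npz')
from plant import arm
m=np.zeros((420,560),bool);m[140:245,285:350]=1
k=m&(ZZ>.055)&(ZZ<.075);print('block top',k.sum(),np.percentile(Y[k],[1,50,99]).round(4),np.percentile(X[k],[1,99]).round(4),np.median(ZZ[k]))
k=np.zeros_like(m);k[240:340,262:296]=1
v,u=np.nonzero(k&(ZZ>.08));q=A[v,u]
E
python3 - <<'E'
# dark-bright edges of plate strip per row in wrist4
from h import *
im,P=load('wrist4.npz')
g=im.min(-1).astype(int)
for v in (178,190,210,225,234,250,280,310,340): print(v,g[v,255:312:2].tolist())
E
```

```text
90 [(100, 60, -12), (100, 52, -12), (98, 42, 18), (97, 34, 26), (98, 28, 18), (100, 21, -12), (100, 13, -13), (100, 5, -12), (100, -2, -11), (100, -10, -14), (100, -17, -14), (100, -25, -13), (100, -33, -11), (100, -41, -12)]
130 [(62, 60, 0), (62, 52, 1), (62, 44, -1), (62, 36, 0), (62, 29, 0), (62, 21, 0), (62, 13, 0), (62, 5, 0), (62, -2, 0), (62, -9, 0), (62, -17, -1), (62, -25, 0), (62, -33, -1), (62, -41, 0)]
160 [(33, 61, 0), (33, 53, -1), (33, 45, 0), (33, 37, 0), (33, 29, 0), (33, 21, 0), (33, 13, 0), (33, 5, 0), (40, 0, 61), (40, -5, 61), None, (36, -23, 26), (36, -30, 27), (36, -37, 27)]
185 [(7, 62, 0), (7, 53, 0), (7, 45, 0), (8, 37, 0), (7, 29, 0), (38, 18, 156), (38, 14, 156), (8, 5, 0), (20, 0, 61), (20, -6, 61), (9, -18, 8), (9, -26, 8), (10, -34, 9), (10, -42, 10)]
200 [(-8, 62, -1), (-8, 54, -2), (-8, 46, -1), (-7, 37, 0), (38, 21, 190), (39, 18, 191), (38, 14, 190), (38, 11, 190), (7, 0, 61), (7, -6, 61), (-5, -18, 10), (-5, -26, 10), (-5, -34, 9), (-5, -43, 8)]
215 [(-24, 63, 0), (-24, 54, 0), (-24, 46, 0), (-23, 38, 0), (38, 21, 213), (39, 18, 214), (38, 15, 213
[... 1867 characters left out ...]
1, 140, 141, 139, 135, 140, 137, 139, 138, 135, 134, 137, 137, 138, 138, 136, 139, 135, 189, 199, 201, 200, 200, 201, 182]
250 [117, 115, 119, 120, 136, 137, 133, 135, 139, 142, 135, 137, 136, 132, 136, 135, 135, 137, 135, 135, 138, 135, 123, 111, 117, 117, 116, 197, 248]
280 [113, 110, 89, 38, 122, 128, 132, 131, 135, 131, 131, 133, 131, 130, 132, 130, 132, 130, 130, 132, 136, 130, 42, 101, 111, 109, 112, 108, 112]
310 [31, 32, 36, 34, 108, 126, 129, 128, 128, 127, 129, 129, 129, 128, 131, 129, 130, 125, 129, 130, 127, 113, 40, 31, 35, 38, 36, 34, 32]
340 [32, 31, 114, 136, 131, 128, 127, 125, 126, 126, 125, 125, 126, 124, 125, 126, 123, 123, 132, 125, 125, 132, 131, 95, 34, 35, 27, 30, 32]
```

Call:
apply_moves(targets=[0, 0.2, 2, 0, 0, 0, 0, 0.45, 4, 0, 0, 0, 0, 0.45, 6, 0, 0, 0, 0, 0.45, 8, 0, 0, 0, 0, 0.45, 9.8, 0, 0, 0])

```text
time_s: 7.0
position: [0.4566, 0.2186, 0.2772]
orientation: [[-0.255, -0.967, -0.0], [-0.967, 0.255, 0.001], [-0.001, 0.001, -1.0]]
contact_force: [0.4, -0.7, -7.8]
gripper_width: 0.0114
```

Call:
apply_moves(targets=[0, 0, 0, 0, 0, 0, 0, 0, 0, 0, 0, 0, 0, 0, 0, 0, 0, 0])

```text
time_s: 7.3
position: [0.457, 0.2196, 0.2793]
orientation: [[-0.254, -0.967, 0.001], [-0.967, 0.254, 0.002], [-0.003, -0.001, -1.0]]
contact_force: [-0.2, 0.1, -6.9]
gripper_width: 0.0112
```

```bash
python3 - <<'E'
from h import *
snap("wrist","wrist5");snap("top","top3");go(Rd,seat+.006*yt+.1025*Z)
im,P=load('wrist5.npz');A=P-seat;X,Y,ZZ=A@xt,A@yt,A[...,2]
for v in (100,130,150,180,210,225,240,270,300,350): print(v,[(int(1000*X[v,u]),int(1000*Y[v,u]),int(1000*ZZ[v,u])) if P[v,u,0]==P[v,u,0] else None for u in range(235,345,8)])
o=np.zeros((420,800,3),np.uint8);o[:,:420]=im[:,70:490];o[:380,420:]=cv2.resize(load('top3.npz')[0][190:295,80:185],(380,380))
cv2.imwrite('pics/w5.png',o[:,:,::-1])
E
```

```text
t 7.4 shift cm [0.98 0.3  0.96] rot deg [-0.05  0.14  0.07] grip 0.011 F [ 0.6 -0.1 -7.4] grasp now [0.457  0.22   0.1241]
100 [(82, 46, 7), (82, 41, 7), (82, 35, 7), (82, 30, 6), (82, 25, 7), (82, 20, 0), (82, 14, 0), (82, 9, 0), (82, 3, 0), (82, -1, -1), (83, -8, -13), (83, -13, -11), (83, -19, -12), (83, -25, -13)]
130 [(62, 48, -1), (62, 42, 0), (62, 37, -1), (62, 31, 0), (62, 25, -1), (62, 20, 0), (62, 14, 0), (62, 9, 0), (62, 3, -1), (62, -1, 0), (62, -7, 0), (62, -13, 0), (62, -18, 0), (62, -24, 0)]
150 [(49, 48, 0), (49, 42, 0), (49, 37, 0), (49, 31, -1), (49, 25, 0), (49, 20, 0), (49, 14, -1), (49, 9, 0), (49, 3, 0), (49, -2, 0), (49, -8, -1), (49, -13, 0), (49, -19, 0), (49, -24, 0)]
180 [(27, 49, 0), (27, 43, -1), (27, 37, 0), (27, 31, 0), (27, 26, 0), (35, 19, 44), (36, 14, 45), (27, 8, -1), (27, 2, -1), (38, 1, 57), (38, -2, 61), (38, -6, 61), (36, -12, 49), (36, -16, 49)]
210 [(5, 50, 0), (5, 44, 0), (5, 38, 0), (5, 32, 0), (35, 21, 109), (35, 18, 110), (35, 15, 109), (35, 12, 110), (5, 2, 0), (22, 1, 61), (22, -2, 60), (22, -6, 62), (8, -19, 9), (8, -24, 10)]
225 [(-6,
[... 327 characters left out ...]
, 1, 62), (4, -3, 61), (4, -7, 60), (-14, -20, 10), (-14, -26, 8)]
270 [(10, 34, 112), (11, 31, 113), (14, 27, 120), (14, 24, 120), (21, 20, 135), (22, 18, 136), (21, 15, 134), (21, 12, 134), (15, 9, 121), (15, 6, 121), (11, 2, 112), (10, -1, 111), (-23, -16, 40), (-23, -21, 40)]
300 [(16, 30, 145), (16, 27, 144), (16, 25, 145), (8, 23, 131), (10, 20, 134), (11, 18, 136), (10, 15, 135), (10, 12, 135), (8, 9, 130), (16, 7, 144), (16, 5, 145), (15, 3, 144), (16, 0, 144), (15, -2, 143)]
350 [(20, 26, 173), (21, 24, 173), (12, 23, 162), (-102, 32, 16), (-9, 20, 135), (-9, 18, 134), (-9, 15, 135), (-9, 12, 134), (-125, 0, -12), (10, 9, 159), (21, 8, 173), (20, 6, 172), (21, 5, 174), (20, 3, 173)]
```

View pics/w5.png

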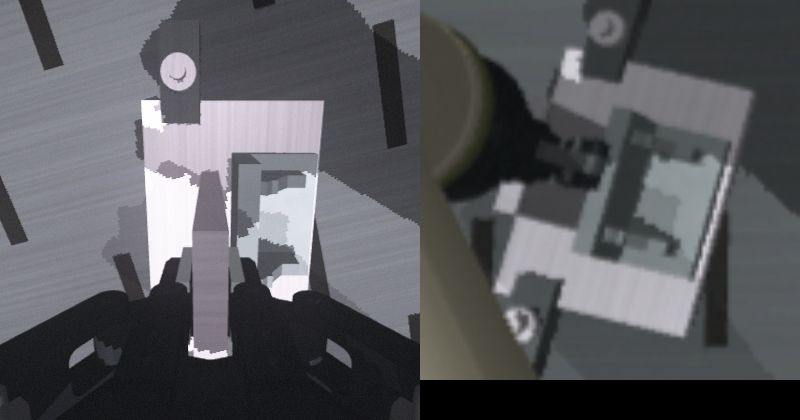

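```bash
python3 - <<'E'
from h import *
im,P=load('wrist5.npz');A=P-seat;X,Y,ZZ=A@xt,A@yt,A[...,2]
for v in range(148,186,4): print(v,[(round(1000*X[v,u],1),round(1000*Y[v,u],1),int(1000*ZZ[v,u])) for u in (303,307,312,318,340)])
im,P=load('top0.npz');A=P-seat;X,Y,ZZ=A@xt,A@yt,A[...,2]
k=(ZZ>.05)&(ZZ<.07)&(abs(Y)<.015)&(abs(X)<.08);print(k.sum(),np.percentile(X[k],[0,1,3,97,99,100]).round(4))
print('nearend',[ (round(1000*X[v,128-(v-236)//4],0),int(1000*ZZ[v,128-(v-236)//4])) for v in range(214,272,3)])
E
```

```text
148 [(np.float64(50.5), np.float64(0.5), 0), (np.float64(50.6), np.float64(-2.2), 0), (np.float64(50.5), np.float64(-5.8), 0), (np.float64(50.5), np.float64(-10.2), -1), (np.float64(50.5), np.float64(-25.6), -1)]
152 [(np.float64(47.8), np.float64(0.5), 0), (np.float64(47.8), np.float64(-2.3), 0), (np.float64(47.9), np.float64(-5.8), 0), (np.float64(47.8), np.float64(-10.1), 0), (np.float64(47.8), np.float64(-25.7), 0)]
156 [(np.float64(47.4), np.float64(2.0), 22), (np.float64(47.7), np.float64(-0.4), 25), (np.float64(47.6), np.float64(-3.6), 24), (np.float64(47.6), np.float64(-7.4), 24), (np.float64(46.0), np.float64(-24.1), 8)]
160 [(np.float64(44.9), np.float64(1.9), 22), (np.float64(47.7), np.float64(1.3), 47), (np.float64(47.7), np.float64(-1.6), 46), (np.float64(47.7), np.float64(-5.0), 46), (np.float64(43.4), np.float64(-24.0), 10)]
164 [(np.float64(42.4), np.float64(2.0), 23), (np.float64(46.5), np.float64(1.9), 55), (np.float64(47.4), np.float64(-0.2), 61), (np.float64(47.3), np.float64(-3.5), 61), (np.float64(40.7), np.float64(-24.2), 9)]
168 [(np.float64(40.0), np.float64(
[... 882 characters left out ...]
), np.float64(1.8), 57), (np.float64(36.5), np.float64(-0.6), 60), (np.float64(36.7), np.float64(-3.7), 61), (np.float64(34.5), np.float64(-17.6), 49)]
302 [-0.0448 -0.0437 -0.0417  0.0425  0.0442  0.0451]
nearend [(np.float64(62.0), 0), (np.float64(55.0), -1), (np.float64(48.0), -2), (np.float64(36.0), 57), (np.float64(29.0), 56), (np.float64(22.0), 61), (np.float64(15.0), 60), (np.float64(9.0), 59), (np.float64(3.0), 57), (np.float64(-4.0), 58), (np.float64(-11.0), 62), (np.float64(-17.0), 56), (np.float64(-24.0), 57), (np.float64(-30.0), 61), (np.float64(-37.0), 60), (np.float64(-43.0), 59), (np.float64(-51.0), -2), (np.float64(-58.0), -3), (np.float64(-65.0), -5), (np.float64(-71.0), 0)]
```

Call:
apply_moves(targets=[0, 0, 0.3, 0, 0, 0, 0, 0, 0.6, 0, 0, 0, 0.2, 0, 0.8, 0, 0, 0, 0.4, 0, 0.8, 0, 0, 0, 0.6, 0, 0.8, 0, 0, 0])

```text
time_s: 7.9
position: [0.4548, 0.2136, 0.2699]
orientation: [[-0.253, -0.967, -0.001], [-0.967, 0.253, 0.002], [-0.001, 0.001, -1.0]]
contact_force: [-0.2, 0.0, -7.0]
gripper_width: 0.011
```

Call:
apply_moves(targets=[0, 0, 0, 0, 0, 0, 0, 0, 0, 0, 0, 0, 0, 0, 0, 0, 0, 0])

```text
time_s: 8.2
position: [0.4549, 0.214, 0.2702]
orientation: [[-0.253, -0.967, -0.0], [-0.967, 0.253, 0.002], [-0.002, 0.0, -1.0]]
contact_force: [-0.4, 0.3, -8.1]
gripper_width: 0.011
```

```bash
cat > meas.py <<'E'
import sys
from h import *
f=sys.argv[1];snap("wrist",f);go(Rd,seat+.006*yt+.1025*Z)
im,P=load(f+'.npz');A=P-seat;X,Y,ZZ=A@xt,A@yt,A[...,2]
k=np.zeros((420,560),bool);k[150:360,255:330]=1
t=k&(ZZ>.117)&(ZZ<.14)&(Y>-.01)&(Y<.03);t[:236]=0;t[265:]=0;b=np.abs(ZZ-np.median(ZZ[t]))<.005;t&=b
print('plate top n',t.sum(),'Z',np.median(ZZ[t]),'Y',np.percentile(Y[t],[1,99]).round(4))
s=k&(ZZ>.06)&(ZZ<.12)&(X>.028)&(X<.042)&(Y>-.005)&(Y<.028);s[232:]=0;print('side X',np.median(X[s]).round(4))
for a in (.03,.06,.075,.09,.105):
    q=s&(abs(ZZ-a)<.006) if a>.06 else k&(abs(ZZ-a)<.006)&(X>.028)&(X<.042)&(Y>.003)&(Y<.028)
    if q.sum()>10: print(' side at Z',a,'Y',np.percentile(Y[q],[3,97]).round(4),'X',np.median(X[q]).round(4),q.sum())
q=k&(ZZ>.02)&(ZZ<.057)&(X>.037)&(X<.047)&(abs(Y)<.006);print('face Y',q.sum(),np.percentile(Y[q],[50,95]).round(4) if q.any() else 0)
E
python3 meas.py wrist6
```

```text
t 8.25 shift cm [0.37 0.27 0.06] rot deg [0.03 0.1  0.09] grip 0.011 F [-0.3  0.  -7.9] grasp now [0.4549 0.2142 0.1151]
plate top n 1065 Z 0.12623547964354942 Y [0.0044 0.0162]
side X 0.035
 side at Z 0.03 Y [0.0052 0.0164] X 0.0349 71
 side at Z 0.06 Y [0.0052 0.0164] X 0.0349 109
 side at Z 0.075 Y [0.0051 0.0163] X 0.035 142
 side at Z 0.09 Y [0.0049 0.0162] X 0.035 197
 side at Z 0.105 Y [0.0049 0.0161] X 0.035 273
face Y 55 [0.0019 0.002 ]
```

Call:
apply_moves(targets=[0.07, 0, 0, 0, 0.1, 0, 0.14, 0, 0, 0, 0.2, 0, 0.2, 0, 0, 0, 0.3, 0, 0.2, 0, 0, 0, 0.3, 0])

```text
time_s: 8.65
position: [0.4544, 0.2122, 0.2701]
orientation: [[-0.253, -0.967, -0.001], [-0.967, 0.253, -0.003], [0.003, 0.001, -1.0]]
contact_force: [0.5, 2.9, -8.9]
gripper_width: 0.0111
```

```bash
python3 meas.py wrist7
```

```text
t 8.7 shift cm [0.19 0.26 0.06] rot deg [ 0.03 -0.18  0.1 ] grip 0.0111 F [ 0.2  2.8 -9. ] grasp now [0.4542 0.2117 0.1151]
plate top n 1070 Z 0.1262349686970159 Y [0.0019 0.0137]
side X 0.0349
 side at Z 0.03 Y [0.0033 0.0134] X 0.0349 67
 side at Z 0.06 Y [0.0035 0.0136] X 0.0349 97
 side at Z 0.075 Y [0.0024 0.0136] X 0.0349 147
 side at Z 0.09 Y [0.0024 0.0135] X 0.0349 194
 side at Z 0.105 Y [0.0023 0.0135] X 0.0349 269
face Y 52 [0.0019 0.002 ]
```

Call:
apply_moves(targets=[0.02, 0, 0.05, 0, 0, 0, 0.04, 0, 0.1, 0, 0, 0, 0.04, 0, 0.14, 0, 0, 0, 0.04, 0, 0.16, 0, 0, 0, 0.04, 0, 0.16, 0, 0, 0])

```text
time_s: 9.2
position: [0.4544, 0.2119, 0.2687]
orientation: [[-0.253, -0.967, -0.001], [-0.967, 0.253, -0.003], [0.003, 0.0, -1.0]]
contact_force: [1.3, 5.3, -5.0]
gripper_width: 0.0114
```

```bash
python3 meas.py wrist8
```

```text
t 9.25 shift cm [ 0.17  0.27 -0.08] rot deg [ 0.   -0.15  0.1 ] grip 0.0114 F [ 1.5  5.8 -5.7] grasp now [0.4543 0.2116 0.1137]
plate top n 1070 Z 0.12480557637664588 Y [0.0018 0.0135]
side X 0.0351
 side at Z 0.03 Y [0.0032 0.0136] X 0.035 59
 side at Z 0.06 Y [0.0034 0.0136] X 0.0351 100
 side at Z 0.075 Y [0.0023 0.0134] X 0.0351 144
 side at Z 0.09 Y [0.0021 0.0134] X 0.0351 196
 side at Z 0.105 Y [0.0021 0.0134] X 0.035 279
face Y 46 [0.0019 0.0019]
```

Call:
apply_moves(targets=[0, 0, 0.03, 0, 0, 0, 0, 0, 0.06, 0, 0, 0, 0, 0, 0.06, 0, 0, 0])

```text
time_s: 9.55
position: [0.4545, 0.212, 0.2684]
orientation: [[-0.253, -0.967, -0.001], [-0.967, 0.253, -0.003], [0.003, -0.0, -1.0]]
contact_force: [-1.3, 5.4, 1.4]
gripper_width: 0.0113
```

Call:
apply_moves(targets=[0, 0, 0, 0, 0, 0, 0, 0, 0, 0, 0, 0, 0, 0, 0, 0, 0, 0, 0, 0, 0, 0, 0, 0], claw=0.45)

```text
time_s: 9.95
position: [0.4544, 0.2112, 0.2678]
orientation: [[-0.254, -0.967, -0.002], [-0.967, 0.254, -0.004], [0.004, 0.001, -1.0]]
contact_force: [0.5, 0.5, -0.5]
gripper_width: 0.0382
```

```bash
python3 meas.py wrist9
```

```text
t 10.0 shift cm [ 0.1   0.27 -0.17] rot deg [ 0.04 -0.24  0.07] grip 0.0383 F [-0.9  0.9 -0.1] grasp now [0.4541 0.2107 0.1128]
plate top n 1079 Z 0.1245692773235471 Y [0.0019 0.0137]
side X 0.0349
 side at Z 0.03 Y [0.0034 0.0138] X 0.035 63
 side at Z 0.06 Y [0.0034 0.0135] X 0.035 106
 side at Z 0.075 Y [0.0023 0.0135] X 0.035 156
 side at Z 0.09 Y [0.0023 0.0135] X 0.0349 202
 side at Z 0.105 Y [0.0022 0.0135] X 0.0349 288
face Y 27 [0.0019 0.0019]
```

Free-standing against the face. Retracting straight up, slowly at first.

Call:
apply_moves(targets=[0, 0, -0.5, 0, 0, 0, 0, 0, -1.5, 0, 0, 0, 0, 0, -3, 0, 0, 0, 0, 0, -5, 0, 0, 0, 0, 0, -7, 0, 0, 0])

```text
time_s: 10.5
position: [0.4544, 0.2119, 0.3399]
orientation: [[-0.253, -0.967, -0.001], [-0.967, 0.253, -0.003], [0.003, -0.0, -1.0]]
contact_force: [0.7, -0.2, 0.3]
gripper_width: 0.0383
```

Call:
apply_moves(targets=[0, 0, -3, 0, 0, 0, 0, 0, -6, 0, 0, 0, -3, 0, -9, 0, 0, 0, -6, 0, -11, 0, 0, 0, -9, 0, -11, 0, 0, 0])

```text
time_s: 11.0
position: [0.4778, 0.3003, 0.4524]
orientation: [[-0.255, -0.967, 0.004], [-0.967, 0.255, -0.001], [-0.0, -0.004, -1.0]]
contact_force: [-0.1, -0.3, -0.6]
gripper_width: 0.0382
```

Call:
apply_moves(targets=[-2, 0, 0, 0, 0, 0, -4, 0, 0, 0, 0, 0, -4, 0, 0, 0, 0, 0, -4, 0, 0, 0, 0, 0])

```text
time_s: 11.4
position: [0.4868, 0.3386, 0.4484]
orientation: [[-0.252, -0.968, -0.001], [-0.968, 0.252, -0.003], [0.003, 0.0, -1.0]]
contact_force: [-0.9, 0.3, 0.6]
gripper_width: 0.0386
```

```bash
python3 - <<'E'
from h import *
snap("wrist","wrist10");snap("top","top4");snap("scene","scene4")
from plant import arm;s=arm.state();print(s['time_s'],s['position'],s['contact_force'])
im,P=load('wrist10.npz');A=P-seat;X,Y,ZZ=A@xt,A@yt,A[...,2]
k=(abs(X)<.06)&(abs(Y)<.04)&(ZZ>.1)&(ZZ<.14)
print('plate top',k.sum(),'X',np.percentile(X[k],[1,99]),'Y',np.percentile(Y[k],[1,99]),'Z',np.median(ZZ[k]))
k=(abs(X)<.055)&(abs(Y)<.02)&(ZZ>.055)&(ZZ<.066)&(Y<.0015);print('block top',k.sum(),'X',np.percentile(X[k],[1,99]) if k.any() else 0)
o=np.zeros((400,800,3),np.uint8)
o[:,:400]=cv2.resize(load('top4.npz')[0][90:340,80:400],(400,312))[:0].shape and cv2.copyMakeBorder(cv2.resize(load('top4.npz')[0][90:340,80:400],(400,312)),0,88,0,0,cv2.BORDER_CONSTANT)
o[:,400:]=cv2.resize(load('scene4.npz')[0][110:310,160:360],(400,400))
cv2.imwrite('pics/fin.png',o[:,:,::-1])
E
```

```text
11.55 [0.48789197 0.33657125 0.44798978] [ 0.03930411 -0.10632517 -0.07413887]
plate top 1849 X [-0.02921626  0.03517417] Y [0.00235196 0.0148406 ] Z 0.12365342600053504
block top 157 X [-0.04073518  0.04743064]
```

View pics/fin.png

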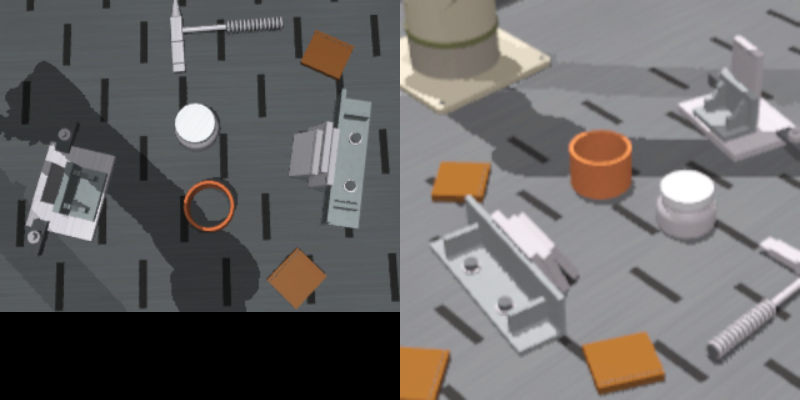

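View pics/wrist10.png

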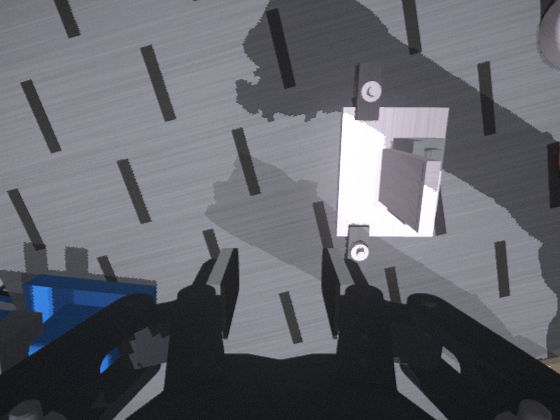

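The plate stands upright against the block face, and the three shorter plates still lean on the upstand. The tin, pipe and hammer are where they were, so I'm handing in.

```bash
python3 -c "
from plant import arm
print(arm.hand_in())"
```

```text
the job is handed in; nothing more can be done
None
```

The tall plate was third from the upstand, just behind the front plate. I drew it out along its lean, stood it on the base plate against the fitting-block face, let go of it and backed away. I handed in at about 11.6 s.

**Last checks, all from images:**
- **Standing:** the top edge is about 124 mm above the base top, against a nominal 125 mm. The plate showed no tilt I could measure after letting go.
- **Against the face:** the plate's near side was at 1.9 to 2.3 mm and the block face at 1.9 mm, in the same wrist camera frame, so they are flush within about 0.4 mm.
- **Centred:** the plate's centre is at x of about 3.0 mm and the block's at about 2.7 to 3.3 mm, in the same frame.
- **Everything else:** the three shorter plates still lean on the upstand. By eye, the tin, pipe and hammer and the brown look-alikes in view have not moved; one look-alike fell outside the final crops.

**Disagreement:** the top and wrist cameras disagree by 2 to 3 mm on where the block is, about the stated calibration error. I placed the plate by the wrist view, which showed the plate and block together.

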